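# Hang the slide basket on the drain stand with the lifter

### The job

Take the red-handled lifter from its holder, hook the green slide basket by its wire handle with it and hang the basket by that handle on the hook of the drain stand, then put the lifter back in its holder, upright with its red grip resting on both uprights. Do not touch the basket with the gripper or arm, do not tip it over, and leave the bottles, the beaker and the blue slide box standing where they are.

Things in the scene. Friction and masses are not known exactly. Their poses are not given: they have to be found in the camera images.
- basket: green tray of glass slides, 80 (x) x 120 (y) x 40 mm high, 0.25 kg; half-turn symmetric; origin: centre of underside. Rigid handle of 6 mm wire in its plane x = 0: rises at y = -58 and 58 mm, joined by a bar along y, centreline 105 mm above the underside, with an upward kink mid-way (20 mm wide, apex 113 mm). Tall white bottle by one long (x) side, low blue box by the other
- bail (a point): apex of the basket handle's kink, on the wire's centreline: 113 mm above the basket's origin; axes as the basket's
- lifter: tool, 0.16 kg: red grip block 16 (x) x 100 (y) x 30 mm high; origin: centre of the block's underside, z up. Two 6 mm legs at y = -26 and 26 mm, x = 0, go down to z = -70 mm; each ends in a V prong towards +x: lowest at x = 15, z = -85 mm, tip at x = 36, z = -62 mm (centrelines). Open between the legs
- lifter_seat (a point): centre between the two V prongs where the centreline of the basket's handle bar (its straight 105 mm high part) settles: x = 15.5, y = 0, z = -76.5 mm from the lifter's origin; axes as the lifter's
- holder: fixed grey holder of the lifter: base 90 (x) x 110 (y) x 8 mm, two uprights 50 (x) x 12 (y) mm, 100 mm high, centred at y = -43 and 43 mm (74 mm clear between), open at front and back. The lifter's grip block rests on the uprights' tops, its legs hang between. Origin: centre of the underside
- holder_rest (a point): where the lifter's origin lies when it rests in the holder: 100 mm above the holder's origin; the lifter's y axis lies along the holder's y axis
- stand: fixed: grey drip tray 240 (x) x 140 (y) x 14 mm; steel post 18 mm thick, 166 mm high, at x = 95 mm; from it a 7 mm rod hook runs to -x: seat at x = 0, centreline 150 mm high; upturned tip at x = -20, centreline 168 mm high; the rod also rises to 162 mm at x = 20. Origin: centre of the tray's underside
- hook_seat (a point): where the apex of the handle's kink (point bail) lies when the basket hangs on the hook: about 158 mm above the stand's origin; axes as the stand's
- wash_bottle: tall white bottle with red cap, 62 mm diameter, 150 mm high, close beside the basket; origin: centre of the underside. Bystander
- slide_box: low blue box 60 (x) x 90 (y) x 34 mm high, beside the basket, across from the white bottle; origin: centre of the underside. Bystander
- amber_bottle: amber bottle with black cap, 60 mm diameter, 105 mm high; origin: centre of the underside. Bystander
- beaker: yellow beaker, 68 mm diameter at the rim, 90 mm high; origin: centre of the underside. Bystander
There are look-alikes about, which are no part of the job. Of the things like the holder, leave any that is pink; of the rest the larger one is meant.

How it is judged (in metres and radians):
On the way, in this order (a step that is already met when the one before it is completed fails the run):
1. the basket hangs from the lifter, clear of the bench (height (world z) of basket above 0.03 m and contact force between basket and lifter above 1 N), for 0.2 s.
2. the basket hangs on the stand's hook by its handle, free of the lifter (distance between bail and hook_seat below 0.015 m and contact force between basket and stand above 1 N and contact force between basket and lifter below 0.1 N), for 0.2 s.
At the end, for the whole second after the job is handed in: the basket hangs by its handle on the stand's hook (kink apex within 15 mm of the seat), within 0.25 rad of upright, nearly still (under 0.06 m/s) and free of the lifter; the lifter rests in its holder at rest, within 22 mm of its place and 0.12 rad of upright (all of step 2 and angle between basket's own z axis and vertical below 0.25 rad and linear speed of basket below 0.06 m/s and distance between lifter and holder_rest below 0.022 m and angle between lifter's own z axis and vertical below 0.12 rad and contact force between lifter and holder above 0.5 N and linear speed of lifter below 0.03 m/s); the robot touches nothing.
It fails at once if the gripper or arm touches the basket (contact force between any of the fingers, the arm and basket above 0.5 N).
It fails at once if the basket is tipped by more than 0.8 rad (angle between basket's own z axis and vertical above 0.8 rad).
It fails at once if a bystander (white bottle, amber bottle, beaker, slide box) is shifted by more than 30 mm or tipped by more than 0.35 rad (distance of any of wash_bottle, amber_bottle, beaker, slide_box from where it was at the start of the episode above 0.03 m or angle between any of wash_bottle, amber_bottle, beaker, slide_box's own z axis and vertical above 0.35 rad).
It also fails if it takes over 72 s, if anything falls off the work surface, if the arm or the gripper's body presses on something with over 40 N, if the wrist force passes 120 N, or if a joint passes its speed limit or range.

### The arm

A 7-joint arm with a two-finger parallel gripper is mounted at the origin on the work surface. World frame = base frame: x ahead of the robot, y to its left, z up, the work surface at z = 0. Lengths are in mm, angles in rad, forces in N, time in s.
With the tool pointing down it reaches from about 400 to 925 mm from the base axis. Payload 4.1 kg.
Tool frame: the origin (TCP) lies at the very end of the fingers, on their centre line; the grasp point (between the pads) lies 19 mm behind it (arm.tcp_to_grasp is the distance from the TCP to the grasp point, in mm); z points along the fingers, y is the line along which they close (so a half turn about z gives the same grasp; the last joint's range is limited). The gripper opens to 85 mm and grips with 20 to 120 N. Pads are 22 mm wide; open, the fingers measure 114 mm over their backs; the gripper's body (76 mm by 85 mm) begins 54 mm behind the grasp point. The pads swing forward as they close: fully open they stand 13 mm farther back than shut.
Start: joints at [-1.313, 0.398, 0.045, 1.537, -0.019, 1.207, -0.051], TCP at [227.011, 609.105, 231.347] pointing down, gripper open.
Joint ranges: [-2.82, 2.82], [-0.49, 2.23], [-1.37, 1.46], [0, 2.46], [-1.36, 4.5], [0.23, 2], [-2.94, 2.94]. Speed limits (rad/s): [2.57, 2.57, 3.14, 3.14, 3.14, 3.14, 3.14].

### API

Orientations are given as a 3x3 rotation matrix whose columns are the frame's x, y, z axes.
In Python, from rig import arm gives the robot as it stands. Calls block until the motion is done:
- arm.movep(position, orientation): joint-space move of the TCP to a pose.
- arm.line_to(position, vel=150, rot=None, threshold=None): straight line of the TCP; rot=None keeps the orientation; vel is the mean speed in mm/s. With threshold (N) it stops when the force on the tool has changed by that much, and returns True; else False.
- arm.set_joints(angles): joint-space move.
- arm.gripper_to(opening, squeeze=None): finger opening in mm; squeeze is the grip in N (None keeps the last); returns when the fingers have stopped.
- arm.dwell(seconds).
- arm.inverse_kinematics(position, orientation): joint angles nearest the present ones, or None.
- arm.get_image(name): name is "scene" or "side" or "wrist"; returns (picture, depth): 400x640x3 uint8, red, green, blue; 400x640 float32, mm along the optical axis (not along the pixel's ray), 0 where there is no reading.
- arm.calibration(name): a dict with "camera_matrix" (3x3 intrinsics, pixels), "R" (3x3) and "t" (3): a world point X has camera coordinates R X + t; the wrist camera has in their place "mount" (4x4, takes a point from camera to tool coordinates, whose origin is the TCP and whose axes are the flange's). Camera axes: x right, y down, z forward; pixel columns grow to the right and rows downward; lengths in mm; the calibration is good to about 2 mm. A picture is of the moment at which its call begins: read the wrist's pose just before it. calibration takes no time and is no camera call.
A pose or a line that the arm cannot do raises arm.PlanningError and nothing moves.
- arm.job_done(): hands the job in; it is judged then, once.
Readings, each from a call of its own:
- arm.read_time_s(): time.
- arm.read_joints(): joint angles.
- arm.read_joint_vel(): joint speeds.
- arm.read_tau(): joint torques, N m.
- arm.read_eef_pos(): TCP position.
- arm.read_orientation(): TCP orientation.
- arm.read_wrist_force(): force on the tool from outside, world axes, zero at the start.
- arm.read_wrist_torque(): the same for the moment, N m.
- arm.read_gripper_width(): finger opening in mm.
- arm.read_grip_force(): force on a finger pad.
Only numpy, scipy, OpenCV 4.12 (cv2) and the standard library are available. Lean on these libraries where they do the work, as an engineer would, in place of code of your own. Each camera call takes 0.05 s, during which the arm holds its last target. There are 200 camera calls.

## Working session

There is one attempt and no reset: what is moved stays moved. The work goes in short steps, each a Python script; the robot and the scene stay as the last script left them, time stands still between calls to the robot, and variables do not carry over. Pictures are saved under pics/ and viewed, at most 10 in all, crops included, and the job is handed in when it is done.

```bash
ls; mkdir -p pics; python3 - <<'E'
from rig import arm
import cv2,numpy as np
for n in ("scene","side"):
    im,d=arm.get_image(n); np.savez(f"{n}0.npz",im=im,d=d)
    cv2.imwrite(f"pics/{n}0.png",im[...,::-1])
    print(n,arm.calibration(n))
E
```

```text
pics
scene {'camera_matrix': array([[401.01295011,   0.        , 317.41046893],
       [  0.        , 401.01295011, 193.14979315],
       [  0.        ,   0.        ,   1.        ]]), 'R': array([[ 0.50503537,  0.86298396,  0.0140694 ],
       [ 0.6650259 , -0.37869222, -0.64368684],
       [-0.55016345,  0.33444114, -0.76515966]]), 't': array([-214.1138121 , -278.84921718, 1746.16195481])}
side {'camera_matrix': array([[410.38619853,   0.        , 315.99881769],
       [  0.        , 410.38619853, 203.29246762],
       [  0.        ,   0.        ,   1.        ]]), 'R': array([[ 0.99143098, -0.1305791 ,  0.0037039 ],
       [-0.08200253, -0.6441807 , -0.76046487],
       [ 0.1016868 ,  0.7536447 , -0.64936851]]), 't': array([-533.15882296,  101.05369237, 1412.01159041])}
```

View pics/scene0.png

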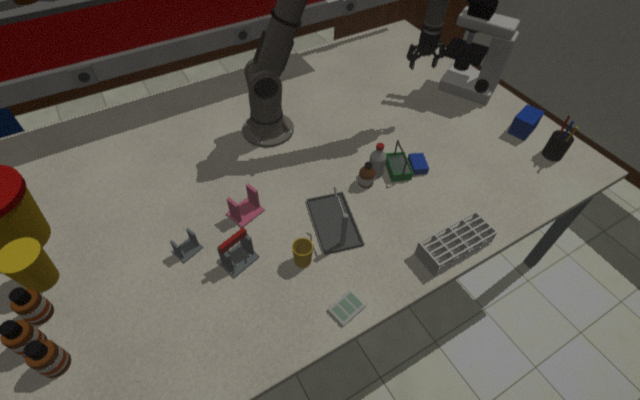

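View pics/side0.png

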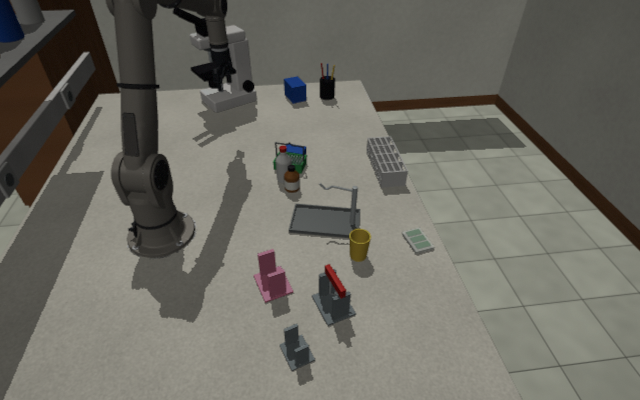

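Scene picture: holder look-alikes are pink at (245,207), small grey at (186,245), and the larger grey one holding the red grip at (237,250), which is the one I want. The basket is at (399,165), with the white bottle at (379,158), the blue box at (418,163), the stand at (335,222), the beaker at (303,250) and the amber bottle at (367,175).

```bash
cat > h.py <<'E'
import numpy as np,cv2
from rig import arm
def cloud(d,K,R,t):
    v,u=np.mgrid[:d.shape[0],:d.shape[1]]
    p=np.stack([(u-K[0,2])/K[0,0]*d,(v-K[1,2])/K[1,1]*d,d],-1)
    return (p-t)@R
def fixed(n,im,d):
    c=arm.calibration(n); return cloud(d,c["camera_matrix"],c["R"],c["t"])
def wrist():
    p=np.array(arm.read_eef_pos());O=np.array(arm.read_orientation())
    im,d=arm.get_image("wrist");c=arm.calibration("wrist")
    T=np.eye(4);T[:3,:3]=O;T[:3,3]=p;M=T@c["mount"]
    R=M[:3,:3].T;t=-R@M[:3,3]
    return im,d,cloud(d,c["camera_matrix"],R,t),(c["camera_matrix"],R,t)
E
python3 - <<'E'
from h import *
c=arm.calibration("wrist");print(c)
z=np.load("scene0.npz");P=fixed("scene",z["im"],z["d"])
for n,(u,v) in dict(grip=(234,238),hold=(240,268),basket=(399,172),bar=(399,147),wb=(380,146),box=(418,158),amber=(368,166),beaker=(303,240),tray=(330,235),post=(341,207),pink=(245,215)).items():
    print(n,P[v,u].round())
a=cv2.resize(z["im"][170:290,165:365],(800,480),interpolation=cv2.INTER_CUBIC)
cv2.imwrite("pics/c1.png",np.clip(a[...,::-1]*1.4,0,255).astype(np.uint8))
# grip red points
im=z["im"].astype(int);m=(im[...,0]>90)&(im[...,1]<60)&(P[...,2]>60)&(P[...,2]<180)&(z["d"]>0)
m[:220]=0;m[280:]=0;m[:,:200]=0;m[:,270:]=0
q=P[m];print(len(q),q.min(0),q.max(0),q.mean(0)); 
top=q[q[:,2]>np.percentile(q[:,2],60)][:,:2];print(cv2.minAreaRect(top.astype(np.float32)))
E
```

```text
{'camera_matrix': array([[359.54014075,   0.        , 321.25054488],
       [  0.        , 359.54014075, 202.5351783 ],
       [  0.        ,   0.        ,   1.        ]]), 'mount': array([[-8.63932071e-04, -9.56562065e-01, -2.91527477e-01,
         7.52539788e+01],
       [ 9.99999493e-01, -6.75724063e-04, -7.46274866e-04,
        -1.04233281e+00],
       [ 5.16866096e-04, -2.91527974e-01,  9.56562164e-01,
        -1.43919612e+02],
       [ 0.00000000e+00,  0.00000000e+00,  0.00000000e+00,
         1.00000000e+00]])}
grip [ 542. -367.  130.]
hold [ 575. -379.    8.]
basket [504. 319.  27.]
bar [370. 430.  -2.]
wb [442. 254. 144.]
box [488. 425.  37.]
amber [473. 185. 101.]
beaker [ 626. -173.   83.]
tray [610. -59.   8.]
post [620. -30. 156.]
pink [ 386. -278.    8.]
111 [ 517.32470231 -418.21637262  123.85322725] [ 556.55705538 -325.14435662  133.00315108] [ 537.86290514 -372.75690332  128.55897403]
((538.4553833007812, -373.0038146972656), (11.544839859008789, 90.09060668945312), 17.999536514282227)
```

View pics/c1.png

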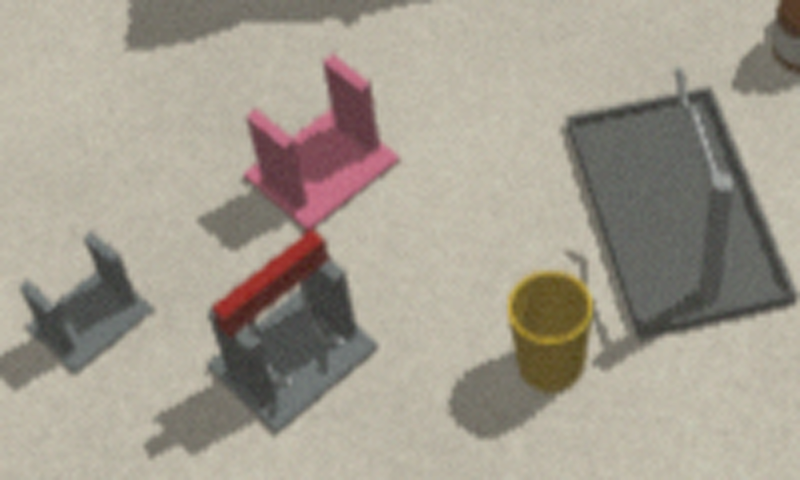

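The enlarged crop confirms the choice: the red grip sits on the large grey holder, and the prongs hang towards the lower right. Next I'll take wrist views.

```bash
python3 - <<'E'
from h import *
O=np.array(arm.read_orientation());print(O.round(2))
def Rz(yaw): # tool x at yaw, z down
    c,s=np.cos(yaw),np.sin(yaw); return np.array([[c,s,0],[s,-c,0],[0,0,-1.]])
tiles=[]
for n,p,yaw in (("basket",(470,320,330),0.6),("stand",(570,-55,340),0),("holder",(530,-370,300),-0.6)):
    for y in (yaw,yaw+np.pi):
        try: arm.movep(p,Rz(y));break
        except arm.PlanningError as e: print(n,y,e)
    arm.dwell(.3)
    im,d,P,cal=wrist();np.savez(f"w_{n}.npz",im=im,d=d,P=P,K=cal[0],R=cal[1],t=cal[2])
    print(n,y,arm.read_joints(),arm.read_time_s())
    tiles.append(im)
t=np.vstack([np.hstack(tiles[:2]),np.hstack([tiles[2],tiles[2]*0])])
t=cv2.resize(t,(800,500),interpolation=cv2.INTER_AREA)[...,::-1]
cv2.imwrite("pics/w1.png",np.clip(t*1.4,0,255).astype(np.uint8))
E
```

```text
[[-0.94  0.35 -0.  ]
 [ 0.35  0.94 -0.  ]
 [-0.   -0.   -1.  ]]
basket 0.6 [-1.13511397  0.21860931  0.55842421  1.60303317 -0.11786091  1.35405191
 -1.53182086] 1.9
stand 0 [-0.74096842  0.30323416  0.97894362  1.58344006 -0.2546646   1.39128576
 -1.30706427] 3.6917
holder -0.6 [-0.14166176  0.54598902  1.05786379  1.46802398 -0.47702187  1.40417487
 -1.23738876] 5.2583
```

View pics/w1.png

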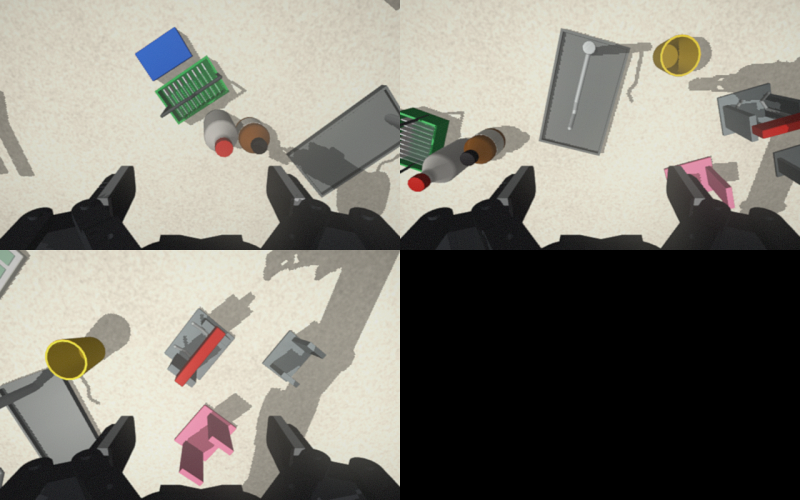

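The wrist view (half scale) shows three things:
- **Basket:** at (192,90) with its bar running from (162,113) to (222,75). The bottle is below it and the box above.
- **Stand:** hook tip at (570,127) and post at (589,47).
- **Grip:** from (180,382) to (225,330), with the prongs on its upper-left side.

I'll fit poses from the depth.

```bash
python3 - <<'E'
from h import *
def L(n):
    z=np.load(f"w_{n}.npz");return z["im"].astype(int),z["d"],z["P"]
def rect(q):
    (c,s,a)=cv2.minAreaRect(q[:,:2].astype(np.float32));return np.round(c,1),np.round(s,1),round(a,1)
def pca(q):
    m=q[:,:2].mean(0);w,v=np.linalg.eigh(np.cov((q[:,:2]-m).T));return m.round(1),np.degrees(np.arctan2(v[1,1],v[0,1])).round(2),(np.sqrt(w)).round(1)
im,d,P=L("holder");v=np.arange(400)[:,None]*np.ones((1,640))
near=lambda x,y,r:(np.hypot(P[...,0]-x,P[...,1]-y)<r)&(d>0)
red=(im[...,0]>1.8*im[...,1])&(im[...,0]>1.8*im[...,2])&near(538,-373,80)
q=P[red&(P[...,2]>125)];print("grip",len(q),np.median(q[:,2]),rect(q),pca(q))
q=P[near(540,-375,80)&(P[...,2]>4)&(P[...,2]<14)];print("base",len(q),np.median(q[:,2]),rect(q))
q=P[near(540,-375,80)&(P[...,2]>94)&(P[...,2]<106)&~red];print("uptop",len(q),rect(q))
q=P[near(540,-375,80)&(P[...,2]>12)&(P[...,2]<60)&~red];
im,d,P=L("stand")
q=P[near(600,-50,170)&(P[...,2]>9)&(P[...,2]<18)];print("tray",len(q),rect(q))
q=P[near(600,-50,160)&(P[...,2]>140)&(P[...,2]<180)];print("rod",len(q),rect(q),pca(q))
o=np.argsort(q[:,0]);print(q[o][::max(1,len(o)//25)].round())
im,d,P=L("basket")
print("box",rect(P[(im[...,2]>1.5*im[...,0])&(im[...,2]>1.5*im[...,1])&near(490,400,150)&(P[...,2]>28)]))
red=(im[...,0]>1.8*im[...,1])&(im[...,0]>1.8*im[...,2])&near(450,250,100)
q=P[red&(P[...,2]>144)];print("cap",len(q),q.mean(0))
q=P[near(500,320,90)&(P[...,2]>85)&(P[...,2]<120)];print("bar",len(q),q.mean(0),rect(q),pca(q))
o=np.argsort(q[:,0]);print(q[o][::max(1,len(o)//20)].round())
g=(im[...,1]>1.4*im[...,0])&(im[...,1]>1.3*im[...,2])&near(500,320,110)
q=P[g&(P[...,2]>34)&(P[...,2]<46)];print("traytop",len(q),rect(q),pca(q))
E
```

```text
grip 1925 131.19879483577876 (array([ 536.6, -371.5]), array([15.7, 98.5]), 17.1) (array([ 537.5, -373.4]), np.float64(107.02), array([ 4.5, 28.1]))
base 3725 9.239782645427512 (array([ 538.5, -368.1]), array([119. , 119.9]), 10.6)
uptop 833 (array([ 536.1, -370.6]), array([ 49.9, 100.3]), 16.9)
tray 2605 (array([565.3, -66.9]), array([240.9, 268.6]), 75.1)
rod 1354 (array([603.7, -27.7]), array([ 17.9, 126. ]), 77.9) (array([614.1, -27.9]), np.float64(165.05), array([ 3. , 38.9]))
[[543. -12. 171.]
 [549.  -8. 169.]
 [555.  -8. 163.]
 [560. -11. 157.]
 [566. -12. 154.]
 [573. -16. 157.]
 [581. -21. 165.]
 [588. -18. 165.]
 [593. -19. 163.]
 [599. -22. 164.]
 [605. -22. 160.]
 [610. -26. 163.]
 [616. -25. 159.]
 [621. -31. 160.]
 [627. -33. 159.]
 [632. -35. 160.]
 [638. -36. 157.]
 [644. -35. 158.]
 [649. -41. 167.]
 [651. -46. 155.]
 [653. -45. 167.]
 [656. -44. 168.]
 [657. -47. 166.]
 [660. -36. 167.]
 [662. -35. 167.]
 [665. -41. 166.]]
box (array([482.5, 394.4]), array([120.5,  89. ]), 65.8)
cap 594 [439.96661278 257.22774226 151.19065231]
bar 1962 [459.11949024 292.23679495 106.05030474] (array([455.1, 296. ]), array([101.3, 113.9]), 67.8) (array([459.1, 292.2]), np.float64(75.94), array([22.3, 36.4]))
[[420. 359. 108.]
 [428. 268. 116.]
 [432. 273. 113.]
 [436. 353. 109.]
 [440. 270. 120.]
 [443. 282. 102.]
 [447. 285.  91.]
 [450. 283.  99.]
 [453. 266. 115.]
 [455. 254. 118.]
 [456. 250. 114.]
 [458. 348. 109.]
 [460. 278.  91.]
 [462. 272.  97.]
 [464. 347. 110.]
 [467. 257. 100.]
 [469. 264.  85.]
 [481. 338. 108.]
 [496. 328. 109.]
 [512. 323. 110.]
 [526. 321. 105.]]
traytop 1056 (array([469.7, 341.6]), array([ 79.6, 119.6]), 67.9) (array([469.8, 342.5]), np.float64(157.93), array([33.2, 43.4]))
```

```bash
cat >> h.py <<'E'
def Rz(yaw):
    c,s=np.cos(yaw),np.sin(yaw); return np.array([[c,s,0],[s,-c,0],[0,0,-1.]])
E
python3 - <<'E'
from h import *
def L(n):
    z=np.load(f"w_{n}.npz");return z["im"].astype(int),z["d"],z["P"]
def loc(P,x,y,th):
    th=np.radians(th);c,s=np.cos(th),np.sin(th);a=P[...,0]-x;b=P[...,1]-y
    return np.stack([c*a+s*b,-s*a+c*b,P[...,2]],-1)
im,d,P=L("stand");Q=loc(P,564,-15,-15)
m=(d>0)&(abs(Q[...,0])<135)&(abs(Q[...,1])<85)
q=Q[m&(Q[...,2]>8)&(Q[...,2]<20)][:,:2]
print("tray rel",len(q),np.percentile(q,[.5,99.5],axis=0).round(1),cv2.minAreaRect(q.astype(np.float32)))
q=Q[m&(Q[...,2]>145)&(Q[...,0]<75)];
for a in range(-30,80,10):
    s=q[(q[:,0]>=a)&(q[:,0]<a+10)]
    if len(s):print(a,len(s),s.mean(0).round(1))
q=Q[m&(Q[...,2]>160)&(Q[...,0]>78)];print("post",len(q),q.mean(0).round(1),np.ptp(q,axis=0).round(1))
im,d,P=L("basket");Q=loc(P,469.7,341.6,67.9)
for n,m in (("box",(im[...,2]>1.5*im[...,0])&(Q[...,2]>20)&(abs(Q[...,1])<100)&(Q[...,0]>42)&(Q[...,0]<180)),("bar",(abs(Q[...,1])<66)&(abs(Q[...,0])<25)&(Q[...,2]>98)&(Q[...,2]<125))):
    q=Q[m&(d>0)];print(n,len(q),q.mean(0).round(1),np.percentile(q,[1,99],axis=0).round(1))
q=q[np.argsort(q[:,1])]
for s in np.array_split(q,9):print(s.mean(0).round(1))
im,d,P=L("holder");Q=loc(P,536.6,-371.5,17)
q=Q[(d>0)&(abs(Q[...,1])<33)&(abs(Q[...,0])<44)&(Q[...,2]>14)&(Q[...,2]<95)];print("prong",len(q),[ (s.round(0)) for s in q[::max(1,len(q)//10)]])
def u(a): a=np.radians(a);return np.array([np.cos(a),np.sin(a),0])
B=np.array([469.7,341.6,0]);H=np.array([564,-15,0])
for sg in (90,-90):
  for n,p,th in (("hold",[536.6,-371.5,97],17),("holdup",[536.6,-371.5,240],17),("bas",B-15.5*u(-112.1)+[0,0,178],-112.1),("bas0",B-75*u(-112.1)+[0,0,148],-112.1),("basup",B-15.5*u(-112.1)+[0,0,350],-112.1),
    ("st-15hi",H-115.5*u(-15)+[0,0,350],-15),("st-15",H-115.5*u(-15)+[0,0,240],-15),("sth-15",H-15.5*u(-15)+[0,0,205],-15),
    ("sth165",H-15.5*u(165)+[0,0,205],165),("st165",H-15.5*u(165)-100*u(-15)+[0,0,240],165)):
    j=arm.inverse_kinematics(list(p),Rz(np.radians(th+sg)))
    print(sg,n,None if j is None else np.round(j,2))
E
```

```text
tray rel 3053 [[-118.8  -69.4]
 [ 120.7   70.5]] ((0.6049270629882812, 0.492950439453125), (240.67469787597656, 140.18991088867188), 0.12345284968614578)
-30 10 [-20.7   0.5 171.3]
-20 98 [-14.8   0.4 168.5]
-10 1292 [ -2.4  11.2 375.7]
0 6634 [  6.7  21.4 399.3]
10 5764 [ 13.6   8.2 394.3]
20 7791 [ 24.5 -26.  411.6]
30 6336 [ 37.3 -70.  399.9]
40 1592 [ 41.  -66.2 401.6]
50 92 [ 55.    0.5 160.7]
60 95 [ 64.9   0.6 158.9]
70 47 [ 72.5   0.5 157.8]
post 369 [ 95.9   0.8 167.1] [17.3 17.5  7.6]
box 4088 [84.9  5.9 35.2] [[ 55.3 -37.   33.2]
 [113.7  50.   37.3]]
bar 686 [  0.2  -2.1 109.5] [[ -3.  -59.4 105.5]
 [  2.8  58.  117.1]]
[  0.2 -54.5 108.4]
[ 1.000e-01 -4.180e+01  1.087e+02]
[  0.2 -28.7 108.8]
[ 1.000e-01 -1.550e+01  1.088e+02]
[  0.2  -3.2 114.2]
[  0.2  10.5 110.2]
[1.000e-01 2.440e+01 1.087e+02]
[1.000e-01 3.820e+01 1.088e+02]
[  0.3  52.6 108.5]
prong 344 [array([ 38., -26.,  40.]), array([ 30., -27.,  38.]), array([ 26., -25.,  33.]), array([ 18., -24.,  24.]), array([  9., -26.,  26.]), array([  2., -28.,  40.]), array([32., 25., 40.]), array([25., 26., 33.]), array
[... 438 characters left out ...]
0 sth-15 [-0.63  0.3   0.69  1.83 -0.21  1.09 -0.12]
90 sth165 [-0.93  0.71  1.37  1.76 -0.72  1.29 -2.79]
90 st165 [ 0.93  0.21 -1.16  1.89  0.21  1.17  2.58]
-90 hold [-0.13  0.79  1.04  1.68 -0.75  1.12 -1.71]
-90 holdup [-0.18  0.68  1.17  1.54 -0.63  1.35 -1.79]
-90 bas [-0.43  0.36 -0.36  1.73  0.14  1.08  0.35]
-90 bas0 [-0.49  0.48 -0.36  1.63  0.18  1.07  0.28]
-90 basup [-0.27  0.27 -0.56  1.49  0.14  1.43  0.35]
-90 st-15hi [-1.62 -0.36  1.19  1.82  0.33  1.47  2.39]
-90 st-15 [ 0.98  0.11 -1.16  1.95  0.11  1.15  2.65]
-90 sth-15 [-1.01  0.66  1.4   1.83 -0.68  1.26 -2.81]
-90 sth165 [-0.57  0.36  0.67  1.76 -0.24  1.11 -0.08]
-90 st165 [-0.82  0.11  0.78  1.93 -0.09  1.14 -0.27]
```

Every waypoint solves with one consistent wrist choice. Prongs confirmed at the lifter's +x side, yaw 17°. Grasping now.

```bash
cat >> h.py <<'E'
def u(a): a=np.radians(a);return np.array([np.cos(a),np.sin(a),0])
def RL(th): return Rz(np.radians(th+90))   # tool orientation for lifter yaw th (deg)
LH=np.array([536.6,-371.5,0]);TH=17.0
B=np.array([469.8,341.8,0]);TB=-112.1
S=np.array([564.7,-14.7,0]);TS=-14.9
DZ=-3 # TCP z minus lifter origin z
def Z(z): return np.array([0,0,z+DZ])
def rep(s): print(s,np.round(arm.read_eef_pos(),1),"w",round(arm.read_gripper_width(),1),"F",np.round(arm.read_wrist_force(),1),"t",round(arm.read_time_s(),1))
E
python3 - <<'E'
from h import *
arm.gripper_to(85)
arm.movep(LH+Z(180),RL(TH)); 
arm.line_to(LH+Z(100),vel=80,threshold=15); rep("down")
arm.gripper_to(5,squeeze=70); rep("closed")
print(arm.read_grip_force())
arm.line_to(LH+Z(130),vel=60);rep("up")
arm.line_to(LH+Z(330),vel=150);rep("up")
arm.movep(B-75*u(TB)+Z(330),RL(TB));rep("over basket")
print(arm.read_joints())
arm.line_to(B-85*u(TB)+Z(230),vel=150)
arm.dwell(.2)
a,d=arm.get_image("side");b,d2,P,cal=wrist();np.savez("w2.npz",im=b,d=d2,P=P)
t=np.vstack([cv2.resize(a[130:230,230:390],(640,400),interpolation=cv2.INTER_CUBIC),b])
t=cv2.resize(t,(480,600))[...,::-1];cv2.imwrite("pics/g1.png",np.clip(t*1.4,0,255).astype(np.uint8))
E
```

```text
down [ 537.  -371.9   97.7] w 84.7 F [-0.3 -0.5 -0.2] t 8.6
closed [ 536.9 -371.7   97.3] w 15.1 F [ 0.3 -0.3  2. ] t 9.2
68.58839750289917
up [ 536.6 -371.4  127.1] w 15.0 F [-1.2  0.3 -2. ] t 9.8
up [ 536.2 -371.1  325.8] w 14.7 F [-0.1  0.2 -2. ] t 11.3
over basket [498.6 410.5 327. ] w 15.4 F [ 0.3  0.4 -1.3] t 14.4
[-0.85300291  0.34339261  0.13413519  1.41028142 -0.04528761  1.39098577
 -2.67631488]
```

View pics/g1.png

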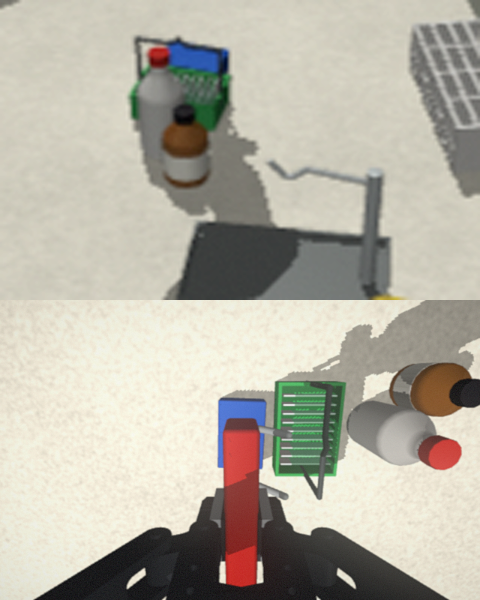

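The wrist image shows the red grip held and the prongs at (285,433) and (283,493) pointing at the basket bar, at x≈325. I'll check for in-hand offset, then insert and lift slowly.

```bash
python3 - <<'E'
from h import *
z=np.load("w2.npz");P=z["P"];im=z["im"].astype(int);d=z["d"]
rep("now")
o=np.array(arm.read_eef_pos())-[0,0,DZ]
Q=(P-o)@np.stack([u(TB),u(TB+90),[0,0,1]],1)
red=(im[...,0]>1.8*im[...,1])&(im[...,0]>1.8*im[...,2])&(Q[...,2]>20)&(abs(Q[...,0])<30)&(abs(Q[...,1])<70)
q=Q[red];print("block",q.mean(0).round(1),np.percentile(q,[2,98],axis=0).round(1),cv2.minAreaRect(q[:,:2].astype(np.float32)))
for s in (1,-1):
    q=Q[(d>0)&(abs(Q[...,1]-26*s)<8)&(Q[...,0]>5)&(Q[...,0]<45)&(Q[...,2]>-100)&(Q[...,2]<-55)]
    q=q[np.argsort(q[:,0])]
    for a in np.array_split(q,5): print(s,len(a),a.mean(0).round(1))
q=Q[(d>0)&(abs(Q[...,0]-85)<12)&(abs(Q[...,1])<65)&(abs(P[...,2]-108)<8)];print("bar",len(q),q.mean(0).round(1),np.polyfit(q[:,1],q[:,0],1))
E
```

```text
now [502.1 420.8 227.9] w 15.3 F [ 1.2 -0.4 -1.7] t 15.5
block [ 1.1 13.7 31.4] [[ -6.2 -27.6  29.9]
 [  8.4  48.6  32.5]] ((2.1626901626586914, 9.498239517211914), (80.89903259277344, 17.588228225708008), 89.88510131835938)
1 88 [ 18.4  26.7 -77.9]
1 88 [ 23.4  26.5 -72.5]
1 88 [ 28.   26.5 -67.3]
1 88 [ 32.4  26.5 -62.5]
1 88 [ 36.8  26.4 -58.9]
-1 69 [ 20.2 -24.  -76.9]
-1 69 [ 25.7 -25.  -70.2]
-1 69 [ 29.6 -24.9 -66. ]
-1 69 [ 33.2 -24.9 -61.9]
-1 69 [ 37.  -25.1 -59.2]
bar 1254 [  84.9    4.5 -121.8] [2.62227539e-04 8.48800511e+01]
```

```bash
python3 - <<'E'
from h import *
arm.line_to(B-85*u(TB)+Z(154),vel=100);arm.dwell(.2);rep("low")
hit=arm.line_to(B-16.5*u(TB)+Z(154),vel=60,threshold=6);rep(("in",hit))
if not hit:
    arm.line_to(B-16.5*u(TB)+Z(176),vel=40);arm.dwell(.2);rep("176")
    arm.line_to(B-16.5*u(TB)+Z(200),vel=30);arm.dwell(.3);rep("200")
    a,d=arm.get_image("side");b,d2,P,cal=wrist();np.savez("w3.npz",im=b,d=d2,P=P)
    t=np.vstack([cv2.resize(a[130:230,230:390],(640,400),interpolation=cv2.INTER_CUBIC),b])
    t=cv2.resize(t,(480,600))[...,::-1];cv2.imwrite("pics/g2.png",np.clip(t*1.4,0,255).astype(np.uint8))
E
```

```text
low [502.2 420.9 151.9] w 15.5 F [-0.5  1.  -1.2] t 16.6
('in', False) [476.  357.6 151. ] w 15.2 F [ 0.4  0.8 -1.6] t 17.9
176 [475.8 356.9 172.7] w 15.2 F [-0.5 -0.4 -1.3] t 18.8
200 [476.  357.1 196.8] w 15.0 F [-1.1  0.6 -4.9] t 20.1
```

View pics/g2.png

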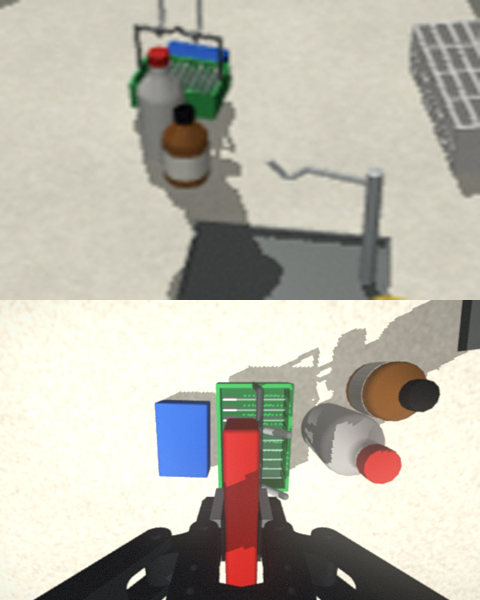

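The basket hangs from the lifter, with the bar in both prongs. Raising it and carrying it over the bottles.

```bash
python3 - <<'E'
from h import *
arm.line_to(B-16.5*u(TB)+Z(358),vel=70);arm.dwell(.2);rep("hi")
A=S-116.5*u(TS)
arm.line_to(A+Z(358),vel=70,rot=RL(TS));arm.dwell(.6);rep("over")
print(arm.read_joints())
arm.line_to(A+Z(257),vel=60);arm.dwell(.8);rep("low")
a,d=arm.get_image("side");b,d2,P,cal=wrist();np.savez("w4.npz",im=b,d=d2,P=P)
o=np.array(arm.read_eef_pos())-[0,0,DZ]
Q=(P-o)@np.stack([u(TS),u(TS+90),[0,0,1]],1)
q=Q[(d2>0)&(abs(Q[...,0]-15)<12)&(abs(Q[...,1])<65)&(Q[...,2]<-55)&(Q[...,2]>-82)]
q=q[np.argsort(q[:,1])]
for s in np.array_split(q,8): print(len(s),s.mean(0).round(1))
q=Q[(d2>0)&(Q[...,0]>85)&(Q[...,0]<150)&(abs(Q[...,1])<12)&(P[...,2]>140)&(P[...,2]<180)]
print("rod",len(q),q.mean(0).round(1),q[:,0].min())
t=np.vstack([cv2.resize(a[130:230,230:390],(640,400),interpolation=cv2.INTER_CUBIC),b])
t=cv2.resize(t,(480,600))[...,::-1];cv2.imwrite("pics/g3.png",np.clip(t*1.4,0,255).astype(np.uint8))
E
```

```text
hi [476.  357.1 354.9] w 15.2 F [ 0.9  0.2 -5. ] t 22.8
over [452.1  15.2 355. ] w 15.0 F [-0.6 -0.5 -4.9] t 28.4
[-0.46815314 -0.04724693  0.32683225  1.79560974  0.01541817  1.39071646
 -0.40446887]
low [452.1  15.3 254. ] w 15.2 F [ 0.3 -0.2 -5.5] t 31.0
144 [ 22.4 -24.8 -71.8]
144 [ 15.3  -6.9 -69.6]
143 [ 16.8  15.7 -72.2]
143 [ 20.8  26.2 -71.5]
143 [ 16.4  31.2 -73.2]
143 [ 13.4  40.2 -73.3]
143 [ 13.8  48.6 -73.2]
143 [ 13.6  56.9 -73.7]
rod 829 [123.2   1.3 -94.7] 93.37801325783134
```

View pics/g3.png

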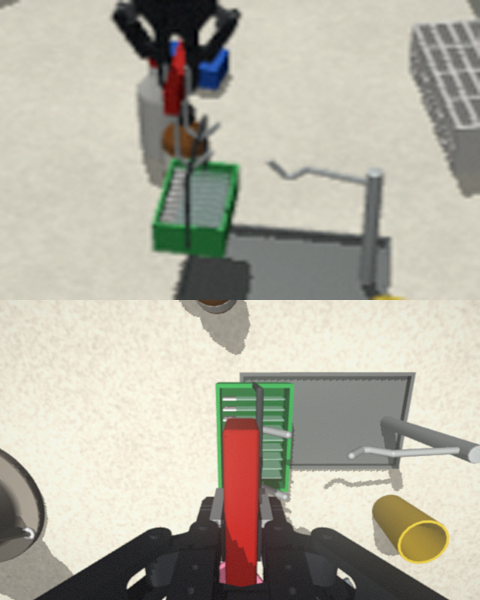

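The side view shows the basket level on the lifter beside the hook. The wrist data puts the rod at lifter y≈1 mm, inside the kink. Advancing along the hook axis, then lowering.

```bash
python3 - <<'E'
from h import *
E=S-16*u(TS)
hit=arm.line_to(E+Z(257),vel=50,threshold=8);arm.dwell(.7);rep(("adv",hit))
if not hit:
    for z in (240,230,222,214,204):
        arm.line_to(E+Z(z),vel=30);arm.dwell(.4);rep(z)
a,d=arm.get_image("side");b,d2,P,cal=wrist();np.savez("w5.npz",im=b,d=d2,P=P)
t=np.vstack([cv2.resize(a[130:230,230:390],(640,400),interpolation=cv2.INTER_CUBIC),b])
t=cv2.resize(t,(480,600))[...,::-1];cv2.imwrite("pics/g4.png",np.clip(t*1.4,0,255).astype(np.uint8))
E
```

```text
('adv', False) [549.2 -10.6 254. ] w 14.9 F [-0.4  1.1 -4.7] t 34.0
240 [549.3 -10.6 237.1] w 15.1 F [-0.3 -0.3 -5.3] t 35.1
230 [549.2 -10.6 227. ] w 14.9 F [ 0.2  0.2 -5.1] t 36.0
222 [549.3 -10.6 219.1] w 14.9 F [ 0.1  0.4 -2.2] t 36.8
214 [549.3 -10.6 211.1] w 15.3 F [ 0.4 -0.4 -2.7] t 37.6
204 [549.3 -10.6 201.1] w 15.0 F [-0.2 -0.4 -0.3] t 38.5
```

View pics/g4.png

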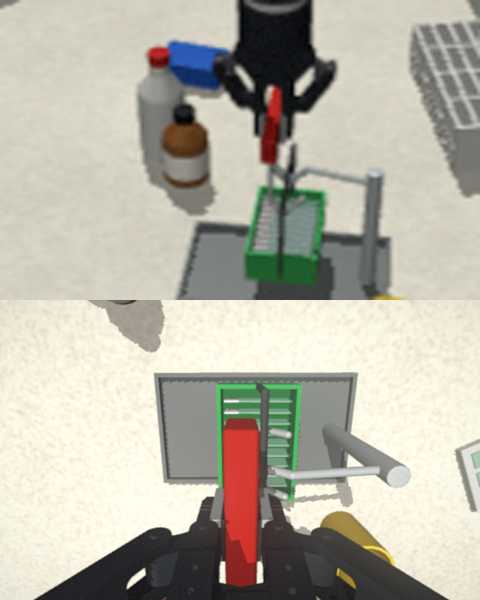

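The basket hangs on the hook and the lifter is unloaded. Lowering slightly more, then backing out.

```bash
python3 - <<'E'
from h import *
E=S-16*u(TS)
arm.line_to(E+Z(196),vel=30);arm.dwell(.2);rep("196")
def bar():
    b,d2,P,cal=wrist()
    Q=(P-S)@np.stack([u(TS),u(TS+90),[0,0,1]],1)
    q=Q[(d2>0)&(abs(Q[...,0])<20)&(Q[...,1]>30)&(Q[...,1]<70)&(Q[...,2]<175)&(Q[...,2]>135)]
    print("bar",len(q),q.mean(0).round(1),q[:,1].max().round(1)); return b
bar()
hit=arm.line_to(E-60*u(TS)+Z(196),vel=40,threshold=5);rep(("back",hit))
arm.dwell(.3)
a,d=arm.get_image("side");b=bar()
t=np.vstack([cv2.resize(a[130:230,230:390],(640,400),interpolation=cv2.INTER_CUBIC),b])
t=cv2.resize(t,(480,600))[...,::-1];cv2.imwrite("pics/g5.png",np.clip(t*1.4,0,255).astype(np.uint8))
E
```

```text
196 [549.4 -10.6 193.1] w 15.3 F [ 1.  -0.7 -1.5] t 39.2
bar 733 [ -0.4  46.5 153.1] 61.4
('back', False) [491.5   4.8 193. ] w 14.8 F [-0.6 -0.4 -1.8] t 40.9
bar 886 [ -1.2  47.7 151.8] 61.3
```

View pics/g5.png

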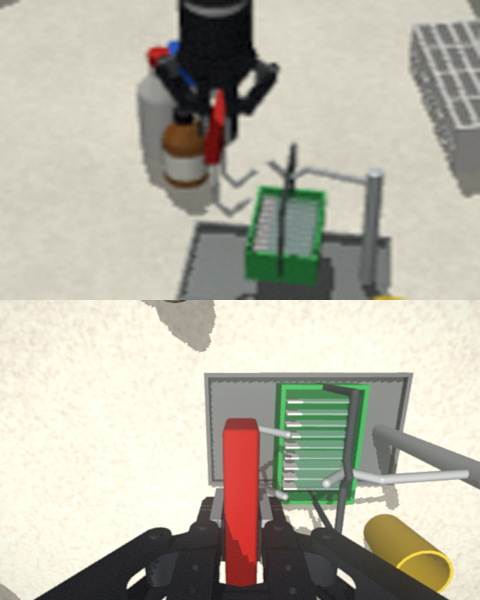

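The basket hangs freely on the hook and the lifter is clear of it. Returning the lifter.

```bash
python3 - <<'E'
from h import *
E=S-76*u(TS)
arm.line_to(E+Z(330),vel=120)
arm.line_to(LH+Z(330),vel=150,rot=RL(TH));arm.dwell(.2);rep("over")
arm.line_to(LH+Z(125),vel=120);arm.dwell(.2);rep("125")
hit=arm.line_to(LH+Z(98.5),vel=30,threshold=6);arm.dwell(.2);rep(("down",hit))
p=np.array(arm.read_eef_pos())
if p[2]<101:
    arm.gripper_to(40);arm.dwell(.2)
    arm.gripper_to(85);rep("open")
    arm.line_to(LH+Z(300),vel=120)
    arm.dwell(.3)
    im,d,P,cal=wrist();im=im.astype(int)
    red=(im[...,0]>1.8*im[...,1])&(im[...,0]>1.8*im[...,2])&(np.hypot(P[...,0]-538,P[...,1]+373)<70)&(d>0)&(P[...,2]>125)
    q=P[red];print(len(q),np.median(q[:,2]),cv2.minAreaRect(q[:,:2].astype(np.float32)))
    a,_=arm.get_image("side")
    t=np.vstack([cv2.resize(a[150:350,230:550],(640,400),interpolation=cv2.INTER_CUBIC),im.astype(np.uint8)])
    t=cv2.resize(t,(480,600))[...,::-1];cv2.imwrite("pics/g6.png",np.clip(t*1.4,0,255).astype(np.uint8))
E
```

```text
over [ 536.7 -371.2  327.1] w 15.2 F [-0.5  0.2 -0.6] t 45.5
125 [ 536.8 -371.6  122.4] w 14.7 F [ 0.1 -0.  -1.2] t 47.5
('down', True) [ 536.3 -371.2   97.3] w 15.4 F [-0.8  0.7  5.7] t 48.5
open [ 535.4 -370.4   96.1] w 85.4 F [-0.5  0.1  0.4] t 49.6
1899 131.2927950948088 ((534.4303588867188, -370.4380798339844), (15.360721588134766, 98.47947692871094), 16.867778778076172)
```

View pics/g6.png

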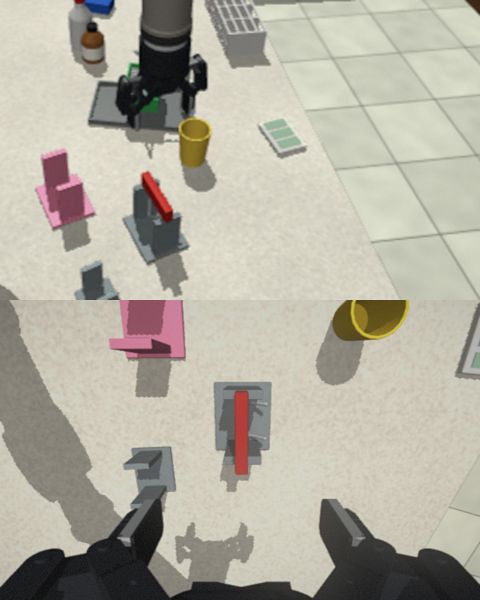

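The lifter rests level in its holder about 2 mm from where it was, and the bystanders are standing. Handing in.

```bash
python3 -c "
from rig import arm
print(arm.job_done(), arm.read_time_s())"
```

```text
the job is handed in; nothing more can be done
the job is handed in; nothing more can be done
```

The job is handed in, but the rig returned no verdict: in the last images the basket hung freely on the stand's hook, the lifter was upright in its holder about 2 mm from its start, and the bystanders I could see were still standing (the slide box was last clearly seen just after the basket was hung).

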